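# Clamp a tin in the spring-jaw stand and keep the handle pressed

### The job

Take the tall narrow tin and stand it upright on the small raised round seat of the steel clamping stand, between its two front posts and the rear jaw, and let go of it. Then press the stand's black spring-loaded handle down until its top is level with the tops of the two short posts beside it, so that the jaw clamps the tin against the front posts, and keep it there: the program finishes while still holding the handle down at that level. Leave the spice jar and the mill standing where they are.

Things in the scene. Friction and masses are not known exactly. Their poses are not given: they have to be found in the camera images.
- tin_center (a point): Centre (half-way up, 36 mm above its underside) of the loose tall tin: a closed upright food can, 58 mm diameter, 72 mm high, about 0.18 kg, with a paper label. It stands upright on the table in one of three places, the spice jar and the mill in the other two. z is its upright axis.
- tin: The same tin; origin at the centre of its underside.
- seat (a point): Centre of the top face of the stand's raised round seat (52 mm diameter, 70 mm above the table). x points away from the handle towards the rear jaw, z up. Set the tin down at about x = +5, y = 0 mm: it then has some 5 mm free to the front posts and 7 mm to the jaw, which later slides it forward to the posts; a tin against both posts is centred on the seat.
- stand: The steel clamping stand, fixed to the table; origin on the table under the seat's centre, axes as the seat's. Base plate from x = -175 to +91 mm, y +-58 mm. Front posts: 10 mm diameter, at x = -24, y = +-24 mm, tops 102 mm above the table. Level posts beside the handle: 16 mm diameter, at x = -130, y = +-46 mm, tops 40 mm above the table.
- handle (a point): Black press handle on the lever's end, 36 (x) by 50 (y) by 14 mm; the point is the centre of its top face. Handle up: at x = -119 mm from the seat, 89 mm above the table, its top sloping 0.28 rad down towards the seat. Level: at x = -130 mm, top 40 mm above the table. Pressing takes about 3 N at first, about 11 N at level with a tin in the jaw; it springs back if let go.
- lever (a joint): Lever angle in rad: 0 = handle up (sprung rest), 0.28 = handle top level with the level posts, 0.42 = hard stop. Its pivot lies across the stand at x = +50 mm, 25 mm above the table, 180 mm from the handle. The jaw meets a tin that stands against the front posts at about 0.16 rad.
- jaw_pad: Rubber-faced sprung pad of the rear jaw, 38 mm wide, 22 mm high; origin at the centre of its face. Handle up: face at x = +41 mm from the seat's centre, 35 mm above the seat; the jaw behind it reaches to x = 80 mm and 45 mm above the seat. It moves towards the front posts as the handle goes down; its spring (0.8 N/mm) presses the tin with about 8 N at level.
- jar: Loose bystander: spice jar with black cap, 56 mm wide, 125 mm high; origin at the centre of its underside.
- mill: Loose bystander: small mill or shaker with a grey rounded top and clear waist, 44 mm diameter, 90 mm high; origin at the centre of its underside.
Things that resemble listed ones, but are neither listed nor needed, are in the scene too. What is shaped like the tin but blue or purple is not meant.

How it is judged:
By the outcome, as a careful person would: the job done as asked, in the order asked, and still so for the second after the job is handed in, while the arm keeps its last pose, push and grip.
It also fails if it takes over 51 s, if anything falls off the work surface, if the arm or the gripper's body presses on something with over 40 N, if the wrist force passes 120 N, or if a joint passes its speed limit or range.

### The arm

A 6-joint arm with a two-finger parallel gripper is mounted at the origin on a cart in front of the work surface, level with it; the furniture and walls round the work are solid. World frame = base frame: x ahead of the robot, y to its left, z up, the work surface at z = 0. Lengths are in m, angles in rad, forces in N, time in s.
With the tool pointing down it reaches from about 0.375 to 0.925 m from the base axis. Payload 5.7 kg.
Tool frame: the origin (TCP) lies at the very end of the fingers, on their centre line; the grasp point (between the pads) lies 19 mm behind it; z points along the fingers, y is the line along which they close (so a half turn about z gives the same grasp; the last joint's range is limited). The gripper opens to 88 mm and grips with 3 to 60 N. Pads are 20 mm wide; open, the fingers measure 115 mm over their backs; the gripper's body (75 mm by 178 mm) begins 61 mm behind the grasp point.
Start: joints at [1.018, 0.359, 1.51, -0, 1.272, -0.115], TCP at [0.254, 0.543, 0.223] pointing down, gripper open.
Joint ranges: [-2.97, 2.97], [-1.01, 2.36], [0.21, 2.38], [-0.96, 4.11], [0.2, 2.71], [-2.98, 2.98]. Speed limits (rad/s): [2.39, 2.39, 3.14, 3.14, 3.14, 3.14].

### API

Orientations are given as a rotation vector (axis times angle).
In Python, from bench import env gives the robot as it stands. The module is installed in compiled form; this text tells all that it offers.
- The arm moves only by the tool carry_out, never from a script. Its argument "commands" is a list of rows, each a list of 7 numbers: the turn, a rotation vector about the tool's x, y, z in degrees, then the shift along the tool's x, y, z in m, then the gripper command: -1 is shut, 1 is fully open, values between are in proportion. In form: [[rx, ry, rz, tx, ty, tz, jaw], ...]. A call has 1 to 8 rows; each row shifts and turns the commanded pose from where the row before left it, along the tool's axes as they then stand; what a row does not reach is not made up. A row lasts 1/10 s, in which the tool goes at most 50 mm and 8.59 degrees, less where a joint would pass 70% of its speed; a pose out of reach is approached as far as the arm can. A call is refused whole if a number of a shift passes 0.05 or a number of a turn 8.59, either way. A call with a gripper value outside its range is refused whole. The fingers move at their own pace and stop on an object; the grip force is fixed at half the most. Time passes only in rows, so rows that do not move let the fingers close. It gives the time, the measured TCP pose, the force, the opening and the grip force at its end, in the units of the state.
- env.get_state(): the state, without advancing time (a new reading comes with each control period).
- env.grab_frame(name): name is "side" or "top"; returns (picture, depth): 480x640x3 uint8, red, green, blue; 480x640 float32, m along the optical axis (not along the pixel's ray), 0 where there is no reading.
- env.camera_model(name): a dict with "camera_matrix" (3x3 intrinsics, pixels), "T" (4x4, takes a point from camera to world coordinates). Camera axes: x right, y down, z forward; pixel columns grow to the right and rows downward; lengths in m; the calibration is good to about 2 mm. A picture is of the moment at which its call begins. camera_model takes no time and is no camera call.
- env.job_done(): hands the job in; it is judged then, once.
The state is a dict: "t": time; "q": joint angles; "joint_velocities": joint speeds; "effort": joint torques, N m; "eef_pos": TCP position; "tcp_rot": TCP orientation; "contact_force": force on the tool from outside, world axes, zero at the start; "wrist_torque": the same for the moment, N m; "width": opening from 0.0 (shut) to 1.0 (fully open); "grip_force": force on a finger pad.
Only numpy, scipy, OpenCV 4.12 (cv2) and the standard library are available. Lean on these libraries where they do the work, as an engineer would, in place of code of your own. Each camera call takes 0.05 s, during which the arm holds its last target. There are 200 camera calls.

## Working session

There is one attempt and no reset: what is moved stays moved. The work goes in short steps, Python scripts to look and compute and a tool call to move; the robot and the scene stay as the last step left them, time stands still between calls to the robot, and variables do not carry over. Pictures are saved under pics/ and viewed, at most 10 in all, crops included, and the job is handed in when it is done.

Besides the shell and the picture viewer there is one more tool, called after "Call:" in YAML: its name, and indented under it one key for each argument. carry_out: Moves the arm, as the interface text tells. Its arguments: {"type":"object","properties":{"commands":{"type":"array","items":{"type":"array","items":{"type":"number"}}}},"required":["commands"]}

```bash
mkdir -p pics
python3 - <<'E'
from bench import env
import cv2,numpy as np
s=env.get_state();print({k:np.round(v,3) for k,v in s.items()})
for n in("side","top"):
    p,d=env.grab_frame(n);c=env.camera_model(n)
    np.savez(f"{n}0.npz",p=p,d=d,K=c["camera_matrix"],T=c["T"])
    print(n,np.round(c["camera_matrix"],1).tolist(),np.round(c["T"],3).tolist())
    cv2.imwrite(f"pics/{n}0.png",p[:,:,::-1])
E
```

```text
{'t': np.float64(0.0), 'q': array([ 1.018,  0.359,  1.511, -0.   ,  1.272, -0.115]), 'joint_velocities': array([-0.   , -0.   , -0.   , -0.001,  0.   ,  0.   ]), 'effort': array([ 0.0000e+00, -5.1536e+01, -2.7073e+01,  6.7000e-02,  3.5000e-02,
       -0.0000e+00]), 'eef_pos': array([0.254, 0.543, 0.222]), 'tcp_rot': array([-6.820e-01, -3.066e+00,  3.000e-03]), 'contact_force': array([ 0.188,  0.83 , -0.49 ]), 'wrist_torque': array([ 0.019, -0.01 ,  0.023]), 'grip_force': np.float64(0.0), 'width': np.float64(1.001)}
side [[620.1, 0.0, 329.9], [0.0, 620.1, 235.4], [0.0, 0.0, 1.0]] [[-0.998, 0.043, -0.052, 0.628], [0.067, 0.534, -0.843, 1.522], [-0.008, -0.844, -0.536, 0.969], [0.0, 0.0, 0.0, 1.0]]
top [[453.2, 0.0, 322.1], [0.0, 453.2, 242.0], [0.0, 0.0, 1.0]] [[-0.001, -0.997, 0.072, 0.468], [-1.0, 0.002, 0.009, 0.125], [-0.009, -0.072, -0.997, 1.064], [0.0, 0.0, 0.0, 1.0]]
```

View pics/top0.png

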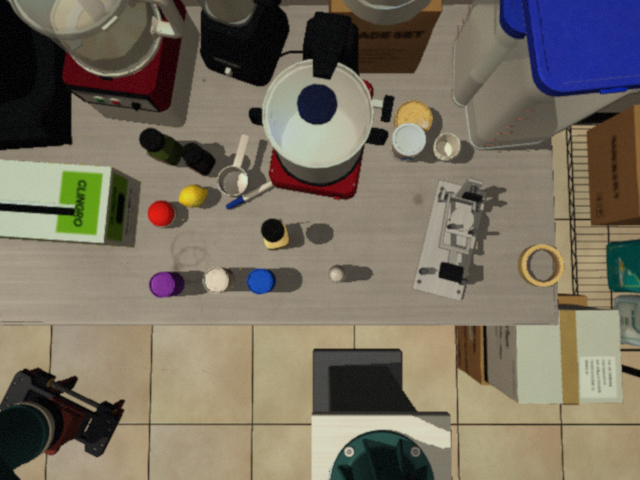

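View pics/side0.png

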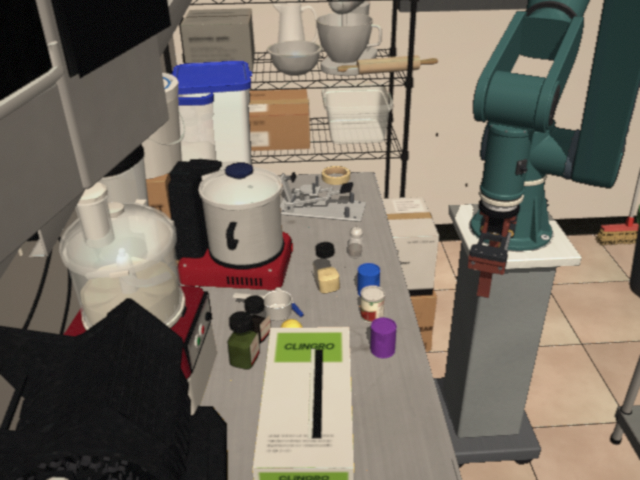

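The top view shows the cream tin at (217,280), between the purple can (166,284) and the blue can (261,281). The jar is at (274,234) and the mill at (336,273). The stand runs from the handle at (451,271) to the jaw near (472,197).

```bash
cat > h.py <<'E'
import numpy as np,cv2
def load(n):
    z=np.load(n+".npz");return z['p'],z['d'],z['K'],z['T']
def cloud(d,K,T):
    v,u=np.mgrid[:d.shape[0],:d.shape[1]]
    P=np.stack([(u-K[0,2])/K[0,0]*d,(v-K[1,2])/K[1,1]*d,d],-1)
    return P@T[:3,:3].T+T[:3,3]
def ray(uv,z,K,T):
    r=T[:3,:3]@np.linalg.solve(K,[uv[0],uv[1],1.]);return T[:3,3]+r*(z-T[2,3])/r[2]
E
python3 - <<'E'
from h import *
p,d,K,T=load("top0");W=cloud(d,K,T)
for nm,(u0,u1,v0,v1),zl in [("tin",(195,240,255,305),(.06,.085)),("purple",(142,192,262,305),(.05,.1)),("blue",(243,282,262,300),(.05,.1)),("jar",(255,300,210,260),(.1,.14)),("mill",(325,350,260,290),(.06,.1))]:
    w=W[v0:v1,u0:u1].reshape(-1,3);m=(w[:,2]>zl[0])&(w[:,2]<zl[1]);q=w[m]
    lo,hi=q.min(0),q.max(0);print(nm,m.sum(),np.round(lo,3),np.round(hi,3),np.round((lo+hi)/2,3),np.median(q[:,2]).round(3))
c=cv2.resize(p[170:305,400:510,::-1],None,fx=4,fy=4,interpolation=cv2.INTER_CUBIC)
z=(np.clip(W[170:305,400:510,2],0,.15)/.15*255).astype(np.uint8)
z=cv2.resize(cv2.applyColorMap(z,cv2.COLORMAP_JET),None,fx=3.2,fy=4,interpolation=cv2.INTER_NEAREST)
cv2.imwrite("pics/st.png",np.hstack([c,z]))
# base plate: low, z 4..20mm
R=W[170:305,400:510];print(np.histogram(R[...,2],bins=np.arange(-.01,.15,.01)))
for z0 in range(0,1):pass
print("dark handle")
hsv=p.max(2)
m=(hsv<60)&(W[...,2]>.06);m[:250]=0;m[300:]=0;m[:,:425]=0;m[:,475:]=0
print(np.round(W[m].mean(0),3),m.sum())
E
```

```text
tin 548 [0.431 0.338 0.061] [0.486 0.394 0.078] [0.458 0.366 0.07 ] 0.07
purple 611 [0.422 0.456 0.051] [0.477 0.513 0.077] [0.449 0.484 0.064] 0.07
blue 555 [0.429 0.242 0.051] [0.483 0.298 0.077] [0.456 0.27  0.064] 0.07
jar 447 [0.539 0.213 0.107] [0.587 0.261 0.129] [0.563 0.237 0.118] 0.124
mill 194 [0.455 0.086 0.075] [0.487 0.117 0.093] [0.471 0.101 0.084] 0.085
(array([4901, 7041,  470,  164,  272,  128,  118,  633,  278,  272,  230,
        194,   88,    0,    0]), array([-0.01,  0.  ,  0.01,  0.02,  0.03,  0.04,  0.05,  0.06,  0.07,
        0.08,  0.09,  0.1 ,  0.11,  0.12,  0.13,  0.14]))
dark handle
[ 0.474 -0.142  0.092] 370
```

View pics/st.png

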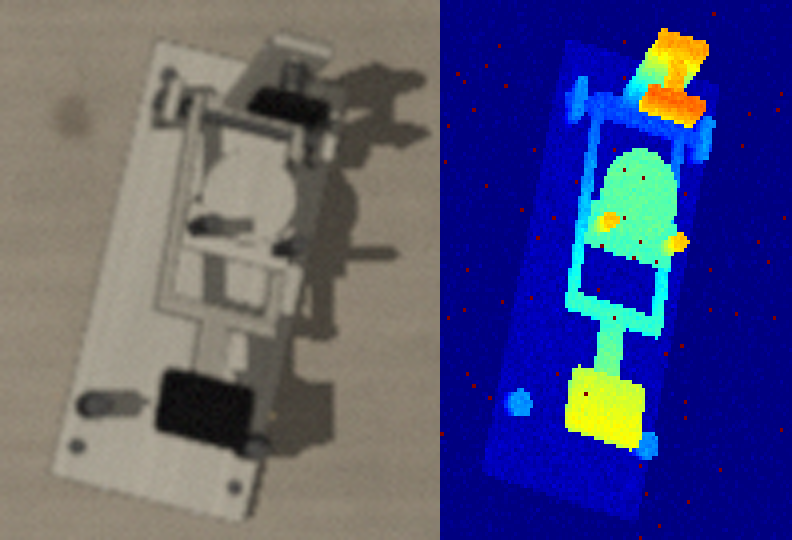

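The crop shows the round seat at about (462,216) in the full picture. The front posts are at (452,225) and (474,231), the handle at (451,271), the level posts at (424,270) and (465,281), and the jaw pad at about (472,196).

Run:
```python
from h import *
p,d,K,T=load("top0");W=cloud(d,K,T)
def cen(u,v,r,z0,z1):
    w=W[v-r:v+r+1,u-r:u+r+1].reshape(-1,3);q=w[(w[:,2]>z0)&(w[:,2]<z1)]
    return (q.min(0)+q.max(0))/2,q.mean(0),len(q)
f1=cen(452,225,5,.09,.115);f2=cen(474,231,5,.09,.115)
l1=cen(424,270,6,.03,.05);l2=cen(465,281,6,.03,.05)
for n,x in zip("f1 f2 l1 l2".split(),(f1,f2,l1,l2)):print(n,np.round(x[0],4),np.round(x[1],4),x[2])
h=cen(451,271,14,.075,.12);print("handle",np.round(h[0],3),np.round(h[1],3),h[2])
# rigid 2D fit
src=np.array([[-24,24],[-24,-24],[-130,46],[-130,-46]])/1000
dst=np.array([x[1][:2] for x in(f1,f2,l1,l2)])
a=src-src.mean(0);b=dst-dst.mean(0)
th=np.arctan2((a[:,0]*b[:,1]-a[:,1]*b[:,0]).sum(),(a*b).sum());R=np.array([[np.cos(th),-np.sin(th)],[np.sin(th),np.cos(th)]])
t=dst.mean(0)-R@src.mean(0);print("seat",t,"yaw deg",np.degrees(th),"res",np.round((dst-(src@R.T+t))*1000,1).tolist())
for x in(.005,-.119,-.13):print(x,np.round(R@[x,0]+t,4))
m=((W[...,2]>.062)&(W[...,2]<.078)).astype(np.uint8);q=W[205:235,445:480][m[205:235,445:480]>0];print("seat z",np.median(q[:,2]))
# base plate
m=((W[...,2]>.004)&(W[...,2]<.0135)).astype(np.uint8)
# tin side view check
p,d,K,T=load("side0");W=cloud(d,K,T)
w=W[280:325,352:390].reshape(-1,3);q=w[(w[:,2]>.066)&(w[:,2]<.082)];print("tin side",(q.min(0)+q.max(0))/2,q.mean(0),len(q))
# handle side
w=W[175:200,335:358].reshape(-1,3);
```

```text
f1 [ 0.5741 -0.145   0.0976] [ 0.5743 -0.1445  0.0995] 23
f2 [ 0.5629 -0.1912  0.0978] [ 0.5626 -0.1902  0.0997] 23
l1 [ 0.4787 -0.0971  0.0378] [ 0.478  -0.0963  0.04  ] 43
l2 [ 0.4539 -0.1858  0.0376] [ 0.4538 -0.1856  0.039 ] 38
handle [ 0.477 -0.143  0.085] [ 0.475 -0.143  0.089] 397
seat [ 0.59170669 -0.17356751] yaw deg -14.607688777816117 res [[-0.2, -0.2], [0.2, 0.5], [0.5, -0.0], [-0.5, -0.4]]
0.005 [ 0.5965 -0.1748]
-0.119 [ 0.4766 -0.1436]
-0.13 [ 0.4659 -0.1408]
seat z 0.06926383282671811
tin side [0.45849431 0.41221924 0.07028617] [0.45641171 0.39651435 0.06914645] 381
```

Two posts and the level posts fit the stand's geometry to within 0.5 mm. The seat is at (0.592,-0.174) with yaw -14.6°, and the tin is at (0.458,0.366). I'll turn the gripper so it closes along world x, which keeps the fingers clear of the cans on either side.

Call:
carry_out:
  commands:
    - [0,0,8.1,0,0,0,1]
    - [0,0,8.1,0,0,0,1]
    - [0,0,8.1,0,0,0,1]
    - [0,0,8.1,0,0,0,1]
    - [0,0,8.1,0,0,0,1]
    - [0,0,8.1,0,0,0,1]
    - [0,0,8.1,0,0,0,1]
    - [0,0,8.1,0,0,0,1]

```text
t: 0.9
eef_pos: [0.2541, 0.543, 0.2221]
tcp_rot: [2.225, 2.217, -0.002]
contact_force: [1.5, -0.3, -0.8]
width: 1.0
grip_force: 0.0
```

```bash
cat > go.py <<'E'
import sys,numpy as np
from bench import env
from scipy.spatial.transform import Rotation as Ro
s=env.get_state();R=Ro.from_rotvec(s["tcp_rot"]).as_matrix();p=np.array(s["eef_pos"])
print("t",round(float(s["t"]),2),"p",p.round(4),"yang",np.degrees(np.arctan2(R[1,1],R[0,1])).round(1),"z",R[:,2].round(3),"F",np.round(s["contact_force"],1),"w",round(float(s["width"]),3),"g",round(float(s["grip_force"]),1),"q6",round(float(s["q"][5]),2))
for a in sys.argv[1:]:
    g=np.array(eval(a));print("to",g,"tool shift",(R.T@(g-p)).round(4))
E
python3 go.py "[.458,.366,.2]"
```

```text
t 0.9 p [0.2541 0.543  0.2221] yang -0.2 z [-0.001 -0.001 -1.   ] F [ 1.5 -0.3 -0.8] w 1.0 g 0.0 q6 1.02
to [0.458 0.366 0.2  ] tool shift [-0.1762  0.2045  0.0222]
```

Call:
carry_out:
  commands:
    - [0,0,0,-0.022,0.0256,0.0028,1]
    - [0,0,0,-0.022,0.0256,0.0028,1]
    - [0,0,0,-0.022,0.0256,0.0028,1]
    - [0,0,0,-0.022,0.0256,0.0028,1]
    - [0,0,0,-0.022,0.0256,0.0028,1]
    - [0,0,0,-0.022,0.0256,0.0028,1]
    - [0,0,0,-0.022,0.0256,0.0028,1]
    - [0,0,0,-0.022,0.0256,0.0028,1]

```text
t: 1.7
eef_pos: [0.4601, 0.3666, 0.1997]
tcp_rot: [-2.219, -2.223, 0.001]
contact_force: [0.5, 0.1, 0.4]
width: 1.002
grip_force: 0.0
```

Call:
carry_out:
  commands:
    - [0,0,0,0,0,0,1]

```text
t: 1.8
eef_pos: [0.4621, 0.3652, 0.1995]
tcp_rot: [2.222, 2.219, -0.001]
contact_force: [-1.0, 0.6, 0.4]
width: 0.997
grip_force: 0.0
```

```bash
python3 go.py "[.458,.366,.1]" "[.458,.366,.02]"
```

```text
t 1.8 p [0.4621 0.3652 0.1995] yang -0.1 z [ 0.    -0.002 -1.   ] F [-1.   0.6  0.4] w 0.997 g 0.0 q6 0.55
to [0.458 0.366 0.1  ] tool shift [ 0.001  -0.0042  0.0995]
to [0.458 0.366 0.02 ] tool shift [ 0.0011 -0.0042  0.1795]
```

Call:
carry_out:
  commands:
    - [0,0,0,0.001,-0.004,0.03,1]
    - [0,0,0,0,0,0.03,1]
    - [0,0,0,0,0,0.03,1]
    - [0,0,0,0,0,0,1]

```text
t: 2.2
eef_pos: [0.4518, 0.3673, 0.1064]
tcp_rot: [-2.217, -2.223, 0.013]
contact_force: [-1.0, -0.6, 0.1]
width: 1.005
grip_force: 0.0
```

```bash
python3 go.py "[.458,.366,.022]"
python3 - <<'E'
from bench import env
import cv2,numpy as np
p,d=env.grab_frame("side")
cv2.imwrite("pics/s1.png",cv2.resize(p[190:390,300:520,::-1],None,fx=2.7,fy=2.7))
E
```

```text
t 2.2 p [0.4518 0.3673 0.1064] yang 0.1 z [-0.007 -0.004 -1.   ] F [-1.  -0.6  0.1] w 1.005 g 0.0 q6 0.56
to [0.458 0.366 0.022] tool shift [-0.001   0.0068  0.0844]
```

View pics/s1.png

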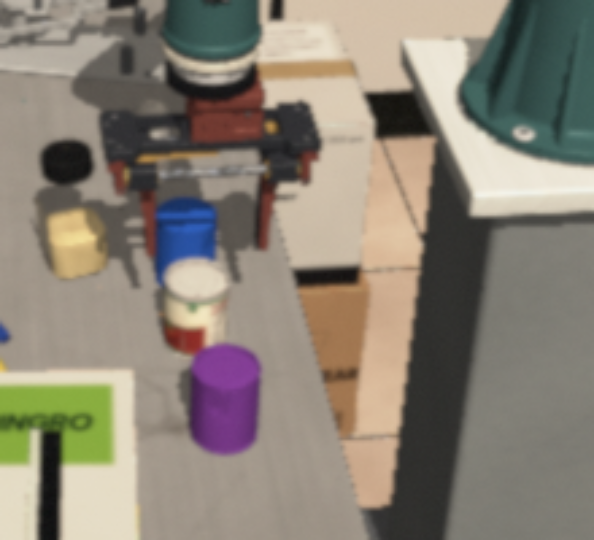

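The fingers hang at crop (150,250) and (262,245), and the tin's top is at (197,275) just below. I'll check that by projecting the tin's position into this view, after letting the arm settle.

Call:
carry_out:
  commands:
    - [0,0,0,0,0,0,1]
    - [0,0,0,0,0,0,1]

```text
t: 2.45
eef_pos: [0.4564, 0.3698, 0.112]
tcp_rot: [2.218, 2.224, 0.004]
contact_force: [0.0, 0.5, 0.4]
width: 0.998
grip_force: 0.0
```

```bash
python3 go.py "[.458,.366,.022]"
python3 - <<'E'
from h import *
for n in("side0","top0"):
    p,d,K,T=load(n)
    for X in([.458,.366,.072],[.458,.366,0]):
        c=T[:3,:3].T@(np.array(X)-T[:3,3]);c=K@c;print(n,(c[:2]/c[2]).round(1), (c[:2]/c[2]-[300,190])*2.7 if n=="side0" else "")
E
```

```text
t 2.45 p [0.4564 0.3698 0.112 ] yang 0.1 z [ 0.002  0.002 -1.   ] F [0.  0.5 0.4] w 0.998 g 0.0 q6 0.56
to [0.458 0.366 0.022] tool shift [-0.0039  0.0014  0.09  ]
side0 [372.1 291.7] [194.74904218 274.54279703]
side0 [371.3 315.3] [192.49368171 338.37655513]
top0 [215.8 279.6] 
top0 [223.3 279.2]
```

Call:
carry_out:
  commands:
    - [0,0,0,-0.003,0.0015,0.015,1]
    - [0,0,0,0,0,0.02,1]
    - [0,0,0,0,0,0.02,1]
    - [0,0,0,0,0,0.02,1]
    - [0,0,0,0,0,0.013,1]
    - [0,0,0,0,0,0,1]
    - [0,0,0,0,0,0,1]
    - [0,0,0,0,0,0,1]

```text
t: 3.25
eef_pos: [0.4579, 0.3664, 0.0234]
tcp_rot: [2.219, 2.223, 0.003]
contact_force: [0.6, 0.1, 0.1]
width: 0.998
grip_force: 0.0
```

```bash
python3 go.py "[.458,.366,.022]"
```

```text
t 3.25 p [0.4579 0.3664 0.0234] yang 0.1 z [ 0.002  0.001 -1.   ] F [0.6 0.1 0.1] w 0.998 g 0.0 q6 0.56
to [0.458 0.366 0.022] tool shift [-0.0004  0.0001  0.0014]
```

Call:
carry_out:
  commands:
    - [0,0,0,0,0,0,-1]
    - [0,0,0,0,0,0,-1]
    - [0,0,0,0,0,0,-1]
    - [0,0,0,0,0,0,-1]
    - [0,0,0,0,0,0,-1]
    - [0,0,0,0,0,0,-1]
    - [0,0,0,0,0,0,-1]
    - [0,0,0,0,0,0,-1]

```text
t: 4.05
eef_pos: [0.4572, 0.3659, 0.0224]
tcp_rot: [2.219, 2.224, 0.0]
contact_force: [0.2, -0.6, 3.3]
width: 0.647
grip_force: 30.0
```

Call:
carry_out:
  commands:
    - [0,0,0,0,0,-0.02,-1]
    - [0,0,0,0,0,-0.03,-1]
    - [0,0,0,0,0,-0.04,-1]
    - [0,0,0,0,0,-0.05,-1]
    - [0,0,0,0,0,-0.05,-1]
    - [0,0,0,0,0,-0.02,-1]
    - [0,0,0,0,0,0,-1]
    - [0,0,0,0,0,0,-1]

```text
t: 4.85
eef_pos: [0.4563, 0.3654, 0.2311]
tcp_rot: [-2.219, -2.224, 0.002]
contact_force: [0.7, -0.4, -2.5]
width: 0.65
grip_force: 30.0
```

```bash
python3 go.py "[.5965,-.1748,.233]"
```

```text
t 4.85 p [0.4563 0.3654 0.2311] yang 0.1 z [-0.001 -0.001 -1.   ] F [ 0.7 -0.4 -2.5] w 0.65 g 30.0 q6 0.56
to [ 0.5965 -0.1748  0.233 ] tool shift [-0.5405  0.1391 -0.0016]
```

The tin is gripped and lifted. Next I travel along -y at x≈0.457, clear of the pot, and then turn.

Call:
carry_out:
  commands:
    - [0,0,0,-0.02,0,0,-1]
    - [0,0,0,-0.04,0,0,-1]
    - [0,0,0,-0.045,0,0,-1]
    - [0,0,0,-0.045,0,0,-1]
    - [0,0,0,-0.045,0,0,-1]
    - [0,0,0,-0.045,0,0,-1]
    - [0,0,0,-0.045,0,0,-1]
    - [0,0,0,-0.045,0,0,-1]

```text
t: 5.65
eef_pos: [0.455, 0.0334, 0.2301]
tcp_rot: [-2.217, -2.221, 0.005]
contact_force: [1.2, -0.2, -1.1]
width: 0.648
grip_force: 30.0
```

Call:
carry_out:
  commands:
    - [0,0,0,-0.045,0,0,-1]
    - [0,0,0,-0.045,0,0,-1]
    - [0,0,0,-0.045,0,0,-1]
    - [0,0,0,-0.045,0,0,-1]
    - [0,0,0,-0.02,0,0,-1]
    - [0,0,0,-0.01,0,0,-1]
    - [0,0,0,0,0,0,-1]
    - [0,0,0,0,0,0,-1]

```text
t: 6.45
eef_pos: [0.457, -0.1731, 0.2312]
tcp_rot: [-2.217, -2.222, 0.001]
contact_force: [-0.5, 0.7, -1.3]
width: 0.646
grip_force: 30.0
```

Call:
carry_out:
  commands:
    - [0,0,-8.4,0,0,0,-1]
    - [0,0,-8.4,0,0,0,-1]
    - [0,0,-8.4,0,0,0,-1]
    - [0,0,-8.4,0,0,0,-1]
    - [0,0,-8.4,0,0,0,-1]
    - [0,0,-8.4,0,0,0,-1]
    - [0,0,-8.4,0,0,0,-1]
    - [0,0,-8.4,0,0,0,-1]

```text
t: 7.25
eef_pos: [0.4578, -0.1722, 0.232]
tcp_rot: [-0.605, -3.082, -0.001]
contact_force: [-0.2, 0.6, -1.6]
width: 0.649
grip_force: 30.0
```

Call:
carry_out:
  commands:
    - [0,0,-8.2,0,0,0,-1]
    - [0,0,0,0,0,0,-1]
    - [0,0,0,0,0,0,-1]
    - [0,0,0,0,0,0,-1]

```text
t: 7.65
eef_pos: [0.458, -0.1735, 0.2322]
tcp_rot: [-0.399, -3.116, -0.0]
contact_force: [-0.3, -0.4, -1.1]
width: 0.65
grip_force: 30.0
```

```bash
python3 go.py "[.5965,-.1748,.225]"
```

```text
t 7.65 p [ 0.458  -0.1735  0.2322] yang 75.4 z [-0.  0. -1.] F [-0.3 -0.4 -1.1] w 0.65 g 30.0 q6 -1.82
to [ 0.5965 -0.1748  0.225 ] tool shift [-0.1343  0.0336  0.0072]
```

Call:
carry_out:
  commands:
    - [0,0,0,-0.02,0.0056,0,-1]
    - [0,0,0,-0.03,0.0056,0,-1]
    - [0,0,0,-0.03,0.0056,0,-1]
    - [0,0,0,-0.03,0.0056,0,-1]
    - [0,0,0,-0.015,0.0056,0,-1]
    - [0,0,0,-0.0093,0.0056,0,-1]
    - [0,0,0,0,0,0,-1]
    - [0,0,0,0,0,0,-1]

```text
t: 8.45
eef_pos: [0.5957, -0.1749, 0.232]
tcp_rot: [-0.396, -3.115, -0.0]
contact_force: [0.0, 0.2, -1.9]
width: 0.652
grip_force: 30.0
```

Call:
carry_out:
  commands:
    - [0,0,0,0,0,0.02,-1]
    - [0,0,0,0,0,0.02,-1]
    - [0,0,0,0,0,0,-1]
    - [0,0,0,0,0,0,-1]
    - [0,0,0,0,0,0,-1]

```text
t: 8.95
eef_pos: [0.5968, -0.1756, 0.1936]
tcp_rot: [0.396, 3.115, -0.001]
contact_force: [0.1, 0.2, -0.9]
width: 0.647
grip_force: 30.0
```

```bash
python3 go.py "[.5965,-.1748,.092]"
python3 - <<'E'
from bench import env
import cv2,numpy as np
a,_=env.grab_frame("side");b,_=env.grab_frame("top")
f=lambda p:cv2.resize(p[:,:,::-1],(400,400),interpolation=cv2.INTER_CUBIC)
cv2.imwrite("pics/s2.png",np.hstack([f(a[120:240,260:380]),f(b[160:300,390:530])]))
E
```

```text
t 8.95 p [ 0.5968 -0.1756  0.1936] yang 75.5 z [ 0.001 -0.001 -1.   ] F [ 0.1  0.2 -0.9] w 0.647 g 30.0 q6 -1.71
to [ 0.5965 -0.1748  0.092 ] tool shift [0.0007 0.0007 0.1016]
```

View pics/s2.png

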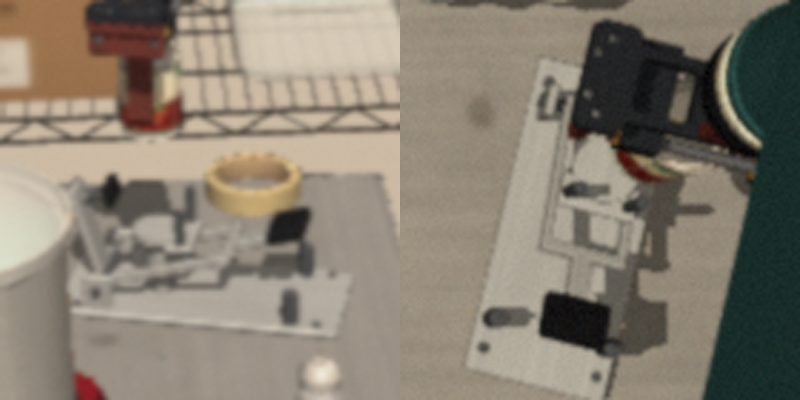

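The tin hangs upright above the seat. In the side crop its underside is at (150,130), over the seat at (160,230). The jaw, posts and handle look clear, so I lower it.

Call:
carry_out:
  commands:
    - [0,0,0,0,0,0.02,-1]
    - [0,0,0,0,0,0.02,-1]
    - [0,0,0,0,0,0.02,-1]
    - [0,0,0,0,0,0.015,-1]
    - [0,0,0,0,0,0.01,-1]
    - [0,0,0,0,0,0,-1]
    - [0,0,0,0,0,0,-1]

```text
t: 9.75
eef_pos: [0.597, -0.1755, 0.1079]
tcp_rot: [0.396, 3.116, -0.0]
contact_force: [0.8, -0.3, -0.9]
width: 0.651
grip_force: 30.0
```

```bash
python3 go.py "[.5965,-.1748,.092]"
python3 - <<'E'
from h import *
from bench import env
p,d=env.grab_frame("side");c=env.camera_model("side");W=cloud(d,c["camera_matrix"],c["T"])
hsv=cv2.cvtColor(p,cv2.COLOR_RGB2HSV)
m=(W[...,2]>.08)&(abs(W[...,0]-.5965)<.045)&(abs(W[...,1]+.165)<.035)
q=W[m];print(m.sum(),np.percentile(q,[1,50,99],axis=0).round(3).tolist())
cv2.imwrite("pics/s3.png",cv2.resize(p[120:240,260:380,::-1],(480,480),interpolation=cv2.INTER_CUBIC))
E
```

```text
t 9.75 p [ 0.597  -0.1755  0.1079] yang 75.5 z [ 0.001 -0.    -1.   ] F [ 0.8 -0.3 -0.9] w 0.651 g 30.0 q6 -1.71
to [ 0.5965 -0.1748  0.092 ] tool shift [0.0007 0.0005 0.0159]
2363 [[0.561, -0.196, 0.087], [0.596, -0.146, 0.314], [0.637, -0.131, 0.446]]
```

View pics/s3.png

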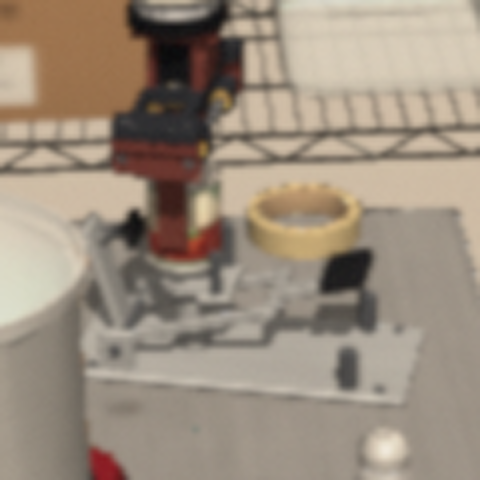

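The tin is at (185,225) in the crop, between the jaw pad at (133,225) and the front post near (213,280). It is roughly 15 mm above the seat.

Call:
carry_out:
  commands:
    - [0,0,0,0,0,0.006,-1]
    - [0,0,0,0,0,0.004,-1]
    - [0,0,0,0,0,0.002,-1]
    - [0,0,0,0,0,0,-1]
    - [0,0,0,0,0,0,-1]

```text
t: 10.3
eef_pos: [0.5965, -0.1753, 0.0952]
tcp_rot: [-0.396, -3.116, 0.0]
contact_force: [0.5, 0.2, -1.8]
width: 0.645
grip_force: 30.0
```

Call:
carry_out:
  commands:
    - [0,0,0,0,0,0.002,-1]
    - [0,0,0,0,0,0,-1]

```text
t: 10.5
eef_pos: [0.5965, -0.1752, 0.0931]
tcp_rot: [-0.396, -3.116, 0.0]
contact_force: [0.9, 1.7, -1.3]
width: 0.65
grip_force: 30.0
```

Call:
carry_out:
  commands:
    - [0,0,0,0,0,0.001,-1]
    - [0,0,0,0,0,0,-1]

```text
t: 10.7
eef_pos: [0.5966, -0.1753, 0.0925]
tcp_rot: [0.396, 3.116, -0.0]
contact_force: [0.5, -0.3, 0.3]
width: 0.651
grip_force: 30.0
```

Call:
carry_out:
  commands:
    - [0,0,0,0,0,0.001,-1]
    - [0,0,0,0,0,0,-1]

```text
t: 10.9
eef_pos: [0.5967, -0.1753, 0.0924]
tcp_rot: [0.396, 3.116, -0.0]
contact_force: [-2.8, 1.4, 7.7]
width: 0.649
grip_force: 30.0
```

The tin is seated (Fz rose to 7.7 N). I ease the load slightly and open.

Call:
carry_out:
  commands:
    - [0,0,0,0,0,-0.0007,-1]
    - [0,0,0,0,0,0,0.6]
    - [0,0,0,0,0,0,0.8]
    - [0,0,0,0,0,0,1]
    - [0,0,0,0,0,0,1]
    - [0,0,0,0,0,0,1]
    - [0,0,0,0,0,0,1]
    - [0,0,0,0,0,0,1]

```text
t: 11.7
eef_pos: [0.5966, -0.1753, 0.092]
tcp_rot: [0.396, 3.117, -0.0]
contact_force: [-0.6, 0.1, -0.2]
width: 0.997
grip_force: 0.0
```

Call:
carry_out:
  commands:
    - [0,0,0,0,0,-0.01,1]
    - [0,0,0,0,0,-0.02,1]
    - [0,0,0,0,0,-0.03,1]
    - [0,0,0,0,0,-0.04,1]
    - [0,0,0,0,0,-0.03,1]
    - [0,0,0,0,0,0,1]
    - [0,0,0,0,0,0,1]

```text
t: 12.4
eef_pos: [0.5969, -0.1754, 0.2231]
tcp_rot: [0.396, 3.115, -0.001]
contact_force: [-0.8, -0.9, 0.1]
width: 1.004
grip_force: 0.0
```

```bash
python3 go.py "[.4776,-.1436,.2]"
python3 - <<'E'
from h import *
from bench import env
p,d=env.grab_frame("side");c=env.camera_model("side");W=cloud(d,c["camera_matrix"],c["T"])
m=(W[...,2]>.135)&(W[...,2]<.15)&(abs(W[...,0]-.5965)<.05)&(abs(W[...,1]+.17)<.06)
q=W[m];print(m.sum(),q.min(0).round(4),q.max(0).round(4),((q.min(0)+q.max(0))/2).round(4))
E
```

```text
t 12.4 p [ 0.5969 -0.1754  0.2231] yang 75.5 z [ 0.002 -0.001 -1.   ] F [-0.8 -0.9  0.1] w 1.004 g 0.0 q6 -1.71
to [ 0.4776 -0.1436  0.2   ] tool shift [0.1235 0.001  0.0229]
140 [ 0.5695 -0.2046  0.135 ] [ 0.6242 -0.1401  0.1445] [ 0.5969 -0.1724  0.1398]
```

The tin stands at about (0.597,-0.172) with its top at 0.142, which is on target. Now I shut the gripper and go over the handle.

Call:
carry_out:
  commands:
    - [0,0,0,0.015,0,0,-1]
    - [0,0,0,0.03,0,0,-1]
    - [0,0,0,0.03,0,0,-1]
    - [0,0,0,0.03,0.001,0,-1]
    - [0,0,0,0.019,0,0,-1]
    - [0,0,0,0,0,0,-1]
    - [0,0,0,0,0,0,-1]

```text
t: 13.15
eef_pos: [0.4766, -0.1432, 0.2212]
tcp_rot: [-0.396, -3.116, -0.0]
contact_force: [0.9, -1.0, 0.1]
width: 0.404
grip_force: 0.0
```

Call:
carry_out:
  commands:
    - [0,0,0,0,0,0.03,-1]
    - [0,0,0,0,0,0.03,-1]
    - [0,0,0,0,0,0.03,-1]
    - [0,0,0,0,0,0.02,-1]
    - [0,0,0,0,0,0,-1]
    - [0,0,0,0,0,0,-1]
    - [0,0,0,0,0,0,-1]

```text
t: 13.85
eef_pos: [0.4781, -0.1439, 0.1129]
tcp_rot: [0.396, 3.115, -0.001]
contact_force: [-0.4, 0.3, 0.5]
width: 0.003
grip_force: 0.0
```

```bash
python3 go.py "[.4766,-.1436,.092]" "[.4659,-.1408,.040]"
python3 - <<'E'
from bench import env
import cv2,numpy as np
a,_=env.grab_frame("side");b,_=env.grab_frame("top")
f=lambda p:cv2.resize(p[:,:,::-1],(400,400),interpolation=cv2.INTER_CUBIC)
cv2.imwrite("pics/s4.png",np.hstack([f(a[120:240,260:380]),f(b[160:300,390:530])]))
E
```

```text
t 13.85 p [ 0.4781 -0.1439  0.1129] yang 75.5 z [ 0.002 -0.001 -1.   ] F [-0.4  0.3  0.5] w 0.003 g 0.0 q6 -1.75
to [ 0.4766 -0.1436  0.092 ] tool shift [ 0.0016 -0.0001  0.0208]
to [ 0.4659 -0.1408  0.04  ] tool shift [ 0.0127 -0.0001  0.0728]
```

View pics/s4.png

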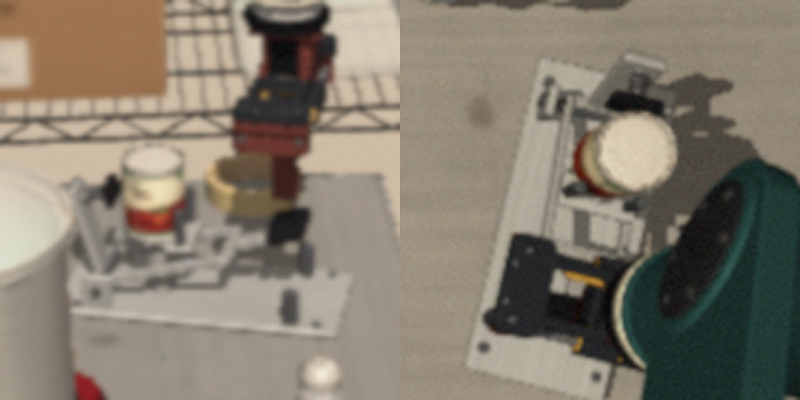

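The tin stands upright on the seat, and the shut fingers are directly above the handle at crop (287,200). Now I press, following the handle's arc.

Call:
carry_out:
  commands:
    - [0,0,0,0.001,0,0.01,-1]
    - [0,0,0,0.001,0,0.008,-1]
    - [0,0,0,0,0,0.006,-1]
    - [0,0,0,0.001,0,0.006,-1]
    - [0,0,0,0.002,0,0.006,-1]
    - [0,0,0,0.001,0,0.006,-1]
    - [0,0,0,0,0,0,-1]

```text
t: 14.65
eef_pos: [0.4702, -0.1415, 0.0692]
tcp_rot: [-0.396, -3.115, -0.0]
contact_force: [-1.8, 0.9, 4.1]
width: 0.01
grip_force: 2.1
```

Call:
carry_out:
  commands:
    - [0,0,0,0.001,0,0.005,-1]
    - [0,0,0,0.002,0,0.005,-1]
    - [0,0,0,0.001,0,0.005,-1]
    - [0,0,0,0.001,0,0.005,-1]
    - [0,0,0,0.001,0,0.004,-1]
    - [0,0,0,0,0,0,-1]
    - [0,0,0,0,0,0,-1]

```text
t: 15.35
eef_pos: [0.4668, -0.1408, 0.0466]
tcp_rot: [0.396, 3.114, -0.001]
contact_force: [1.2, 1.1, 8.2]
width: 0.004
grip_force: 4.0
```

```bash
python3 go.py "[.4659,-.1408,.040]"
```

```text
t 15.35 p [ 0.4668 -0.1408  0.0466] yang 75.5 z [ 0.003 -0.001 -1.   ] F [1.2 1.1 8.2] w 0.004 g 4.0 q6 -1.75
to [ 0.4659 -0.1408  0.04  ] tool shift [ 0.0008 -0.0003  0.0066]
```

Call:
carry_out:
  commands:
    - [0,0,0,0.001,0,0.003,-1]
    - [0,0,0,0,0,0.002,-1]
    - [0,0,0,0,0,0.0015,-1]
    - [0,0,0,0,0,0,-1]
    - [0,0,0,0,0,0,-1]
    - [0,0,0,0,0,0,-1]

```text
t: 15.95
eef_pos: [0.4662, -0.1406, 0.0405]
tcp_rot: [0.396, 3.113, -0.001]
contact_force: [0.3, 1.6, 10.3]
width: 0.005
grip_force: 5.0
```

```bash
python3 go.py "[.4659,-.1408,.040]"
python3 - <<'E'
from h import *
from bench import env
p,d=env.grab_frame("side");c=env.camera_model("side");K,T=c["camera_matrix"],c["T"];W=cloud(d,K,T)
b,_=env.grab_frame("top")
S=np.array([.5917,-.1736]);th=np.radians(-14.6);R=np.array([[np.cos(th),-np.sin(th)],[np.sin(th),np.cos(th)]])
L=(W[...,:2]-S)@R
def zs(n,x,y,rx,ry,z0,z1):
    m=(abs(L[...,0]-x)<rx)&(abs(L[...,1]-y)<ry)&(W[...,2]>z0)&(W[...,2]<z1);print(n,m.sum(),np.percentile(W[m][:,2],[50,80,95]).round(4) if m.any() else "")
    return m
zs("handle +y",-.13,.019,.016,.005,.028,.055);zs("handle outer",-.142,0,.005,.022,.028,.055);zs("post +y",-.13,.046,.008,.008,.03,.055)
m=zs("tin top",0,0,.035,.04,.137,.15);q=L[m];print((q.min(0)+q.max(0))/2)
f=lambda p:cv2.resize(p[:,:,::-1],(400,400),interpolation=cv2.INTER_CUBIC)
cv2.imwrite("pics/s5.png",np.hstack([f(p[150:240,280:370]),f(b[160:300,390:530])]))
E
```

```text
t 15.95 p [ 0.4662 -0.1406  0.0405] yang 75.5 z [ 0.004 -0.001 -1.   ] F [ 0.3  1.6 10.3] w 0.005 g 5.0 q6 -1.75
to [ 0.4659 -0.1408  0.04  ] tool shift [ 0.0002 -0.0003  0.0005]
handle +y 25 [0.039  0.0492 0.053 ]
handle outer 27 [0.0391 0.0445 0.0522]
post +y 16 [0.0359 0.0385 0.0403]
tin top 109 [0.139  0.1404 0.1424]
[0.0006944  0.00465194]
```

View pics/s5.png

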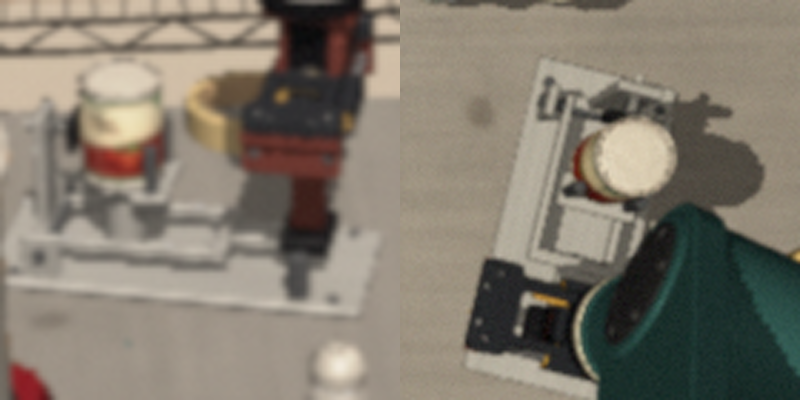

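The jaw pad has pushed the tin against the front posts and it stays upright at stand x≈0.7 mm. The handle is nearly flat, 0.5 mm above level with about 10 N on it. I'll trim that last bit and check.

Call:
carry_out:
  commands:
    - [0,0,0,0,0,0.0005,-1]
    - [0,0,0,0,0,0,-1]
    - [0,0,0,0,0,0,-1]
    - [0,0,0,0,0,0,-1]

```text
t: 16.45
eef_pos: [0.4661, -0.1406, 0.04]
tcp_rot: [0.396, 3.113, -0.001]
contact_force: [0.8, 0.9, 10.7]
width: 0.005
grip_force: 5.2
```

```bash
python3 go.py && python3 -c "
from bench import env
print(env.job_done())"
```

```text
t 16.45 p [ 0.4661 -0.1406  0.04  ] yang 75.5 z [ 0.004 -0.001 -1.   ] F [ 0.8  0.9 10.7] w 0.005 g 5.2 q6 -1.75
the job is handed in; nothing more can be done
None
```

The tin stands upright on the seat, clamped against the front posts, and the job was handed in at 16.5 s with the arm still holding the handle level (fingertips at 40 mm, about 10.7 N); the jar and mill were not touched.

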